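Lever a bearing base up onto its props with a pry bar

ROBOT

A 6-joint arm with a two-finger parallel gripper is mounted at the origin on a cart in front of the work surface, level with it; the furniture and walls round the work are solid. World frame = base frame: x ahead of the robot, y to its left, z up, the work surface at z = 0. Lengths are in mm, angles in rad, forces in N, time in s.
With the tool pointing down it reaches from about 350 to 875 mm from the base axis. Payload 4.2 kg.
Tool frame: the origin (TCP) lies at the very end of the fingers, on their centre line; the grasp point (between the pads) lies 19 mm behind it (arm.pinch_z is the distance from the TCP to the grasp point, in mm); x points along the fingers, y is the direction in which the jaws open and shut, and the axes are right-handed (so a half turn about x gives the same grasp; the last joint's range is limited). The gripper opens to 85 mm and grips with 20 to 120 N. Pads are 22 mm wide; open, the fingers measure 114 mm over their backs; the gripper's body (76 mm by 85 mm) begins 54 mm behind the grasp point. The pads swing forward as they close: fully open they stand 13 mm farther back than shut.
Start: joints at [-1.005, 0.385, 0.008, 0, -1.194, -0.259], TCP at [188.772, -595.789, 210.912] pointing down, gripper open.
Joint ranges: [-3.14, 3.14], [-1.21, 2.06], [-1.07, 1.41], [-3.16, 2.05], [-2.99, -0.16], [-3.1, 3.1]. Speed limits (rad/s): [2.79, 2.79, 3.14, 3.14, 3.14, 3.14].

INTERFACE

Orientations are given as a unit quaternion [x, y, z, w].
In Python, from bench import arm gives the robot as it stands.
- The arm moves only by the tool drive_tool, never from a script. Its argument "motion" is a list of rows, each a list of 4 numbers: the shift along the tool's x, y, z in mm, then the turn about the tool's x in degrees. In form: [[dx, dy, dz, spin], ...]. A call has 1 to 10 rows; each row shifts and turns the commanded pose from where the row before left it, along the tool's axes as they then stand; what a row does not reach is not made up. A row lasts 1/12 s, in which the tool goes at most 41.7 mm and 7.16 degrees, less where a joint would pass 70% of its speed; a pose out of reach is approached as far as the arm can. A call with a gripper value outside its range is refused whole. "grip" is the finger opening in mm, from 0 to 85.4, set as the call begins (left out, the last holds). The fingers move at their own pace and stop on an object; the grip force is fixed at half the most. Time passes only in rows, so rows that do not move let the fingers close. It gives the time, the measured TCP pose, the force and the opening at its end, in the units of the state.
- arm.read_state(): the state, without advancing time (a new reading comes with each control period).
- arm.get_image(name): name is "scene" or "top"; returns the picture (480x640x3 uint8, red, green, blue); there is no depth.
- arm.calibration(name): a dict with "K" (3x3 intrinsics, pixels), "eye" and "attitude" of the camera in the world. Camera axes: x right, y up, looking along -z (the intrinsics and any distortion apply to the point x, -y, -z); pixel columns grow to the right and rows downward; lengths in mm; the calibration is good to about 2 mm. A picture is of the moment at which its call begins. calibration takes no time and is no camera call.
- arm.job_done(): hands the job in, once; it reports no verdict.
The state is a dict: "clock": time; "joints": joint angles; "joint_vel": joint speeds; "joint_efforts": joint torques, N m; "position": TCP position; "ee_rot": TCP orientation; "contact_force": force on the tool from outside, world axes, zero at the start; "wrist_torque": the same for the moment, N m; "gripper_width": finger opening in mm.
Only numpy, scipy, OpenCV 4.12 (cv2) and the standard library are available. Lean on these libraries where they do the work, as an engineer would, in place of code of your own. Each camera call takes 0.05 s, during which the arm holds its last target. There are 200 camera calls.

TASK

Push the pry bar forward over its fulcrum block until its toe is well under the front edge of the heavy green bearing base, then press the orange grip down so that the bar levers the front of the base up far enough for both brass props to spring in underneath. Ease the grip up again so that the base comes to rest on the two props, and leave the bar lying over the fulcrum. Do not touch the base with the robot, and leave the tools and parts lying round about where they are.

Things in the scene. Friction and masses are not known exactly. Their poses are not given: they have to be found in the camera images.
- fixture: Dark steel bed fixed to the tray, 6 mm thick, with a yellow fulcrum block. Origin: on the tray (z = 0) straight below the fulcrum ridge; +x level along the bed from fulcrum to heavy base (roughly from the robot's right to its left, within 30 degrees), +z up. Tongue x -30 to 74 mm, 56 wide; bed x 73 to 225 mm, 134 wide. Low strips (top z = 14 mm) behind and beside the base keep it from being pushed away.
- fulcrum (a point): Centre of the top of the rounded steel fulcrum ridge, 28.5 mm above the tray; the bar's shaft rests on it, between two cheeks 40 mm long (along x), 25 mm apart, tops 42 mm above the tray.
- heavy_base: Loose green cast bearing base, 1.2 to 1.9 kg: plate 120 (x) x 110 (y) x 18 mm on two side rails 12 mm wide, 14 mm high, bearing pedestal on top, 95 mm high overall. Origin: centre of its underside; axes as the fixture's while it lies down, on the bed (z = 6 mm). The gap under the plate between the rails is 14 mm high and open to the fulcrum. Levered up, it tips about the rails' rear ends.
- lip (a point): Middle of the lower front edge of the base's plate, under which the bar's toe goes; at the start 94 mm ahead of the ridge and 20 mm above the tray. It must rise past about 36 mm for the props to spring under, and rests at about 34 mm on them.
- pry_bar: Loose cranked pry bar, 0.36 kg, 275 mm long: steel foot 62 x 34 mm, toe 6 mm thick for 28 mm, then a 22 mm high shoulder; shaft 17 mm wide, 10 thick, rising backwards at 22 degrees to an orange grip 85 x 28 x 16 mm. Origin: underside of the toe's tip; +x forward out of the toe, +z up. Foot-heavy: unpressed, the toe lies on the bed and the grip stands up. The shaft starts on the ridge between the cheeks.
- toe (a point): Middle of the toe's tip of the pry bar, at half its thickness. At the start 7 to 13 mm short of the lip. A push of a few newtons on the grip's end slides the bar forward until its shoulder meets the base, the toe then being 28 mm under.
- grip_end (a point): Centre of the end face of the orange grip, about 138 mm above the tray at the start. It sinks as the bar slides in: fully home and unpressed it is at about x = -154, z = 93 mm in the fixture's frame.
- grip_top (a point): Point on the middle line of the orange grip's top face, 28 mm before the end: a good place to press. Pressing it straight down with 10 to 20 N to about 50 mm above the tray raises the base more than enough; there is free way down to about 30 mm.
- dog_left (a joint): Angle of the left brass prop: short round leg, 8 mm thick, 30 mm long, hinged to the bed at the base's front edge, 34 mm left of the middle. 0 to 0.3 rad = its tip leans outward against the base's front edge, pressed there by a light spring; about 0.66 rad = swung in fully under the plate.
- dog_right (a joint): The same for the right prop, 34 mm right of the middle.
- spanner: Bystander: combination spanner, 208 mm; origin at the centre of its underside.
- pliers: Bystander: pliers with yellow handles, 177 mm; origin at the centre of the underside.
- v_block: Bystander: grey steel V block 50 x 50 x 30 mm; origin at the centre of the underside.
- stop_disc: Bystander: dark steel disc, 60 mm across, 12 mm thick; origin at the centre of the underside.
- nozzle: Bystander: copper nozzle standing upright, 25 mm across, 58 mm high; origin at the centre of the underside.
- hex_key: Bystander: dark hex key, 93 mm; origin at the centre of the underside.

How it is judged:
By the outcome, as a careful person would: the job done as asked, in the order asked, and still so for the second after the job is handed in, with the robot touching nothing.
It also fails if it takes over 45 s, if anything falls off the work surface, if the arm or the gripper's body presses on something with over 40 N, if the wrist force passes 120 N, or if a joint passes its speed limit or range.

## Working session

There is one attempt and no reset: what is moved stays moved. The work goes in short steps, Python scripts to look and compute and a tool call to move; the robot and the scene stay as the last step left them, time stands still between calls to the robot, and variables do not carry over. Pictures are saved under pics/ and viewed, about 8 in all and at most 12, crops included, and the job is handed in when it is done.

Besides the shell and the picture viewer there is one more tool, called by a JSON object that holds its "name" and its "arguments". drive_tool: Moves the arm, as the interface text tells. Its arguments: {"type":"object","properties":{"motion":{"type":"array"},"grip":{"type":"number"}},"required":["motion"]}

```bash
mkdir -p pics; ls; python3 - <<'E'
from bench import arm
import cv2
for n in("top","scene"):
    cv2.imwrite(f"pics/{n}0.png",cv2.cvtColor(arm.get_image(n),cv2.COLOR_RGB2BGR)); print(n,arm.calibration(n))
print(arm.read_state())
E
```

```text
pics
top {'K': array([[462.67275727,   0.        , 315.40843484],
       [  0.        , 462.67275727, 242.28349182],
       [  0.        ,   0.        ,   1.        ]]), 'eye': array([ 471.43627711,   30.95809436, 1019.82085966]), 'attitude': array([ 0.02013134, -0.02159288, -0.70337783,  0.71020286])}
scene {'K': array([[609.47756945,   0.        , 309.26529329],
       [  0.        , 609.47756945, 231.34883106],
       [  0.        ,   0.        ,   1.        ]]), 'eye': array([-529.62910296,  621.92722704,  639.22362088]), 'attitude': array([-0.28245471,  0.47281342,  0.72672332, -0.41053625])}
{'clock': 0.1, 'joints': array([-1.00540276e+00,  3.85499605e-01,  6.75823341e-03, -4.16306515e-04,
       -1.19399597e+00, -2.58581856e-01]), 'joint_vel': array([ 0.0012962 , -0.00232939,  0.00298849,  0.00098265, -0.0001709 ,
       -0.00099801]), 'joint_efforts': array([ 4.70056202e-04, -3.93320346e+01,  1.88928008e+01,  4.19798791e+00,
       -2.63534959e-03,  1.13063871e-05]), 'position': array([ 188.59299018, -595.28076847,  209.92007624]), 'ee_rot': array([-0.10731204,  0.69896017,  0.10867927,  0.6986613 ]), 'contact_force': array([-0.48616832,  0.02002103, -1.02180516]), 'wrist_torque': array([-0.02342426, -0.00619548,  0.01577731]), 'gripper_width': 85.42782498525105}
```

View pics/top0.png

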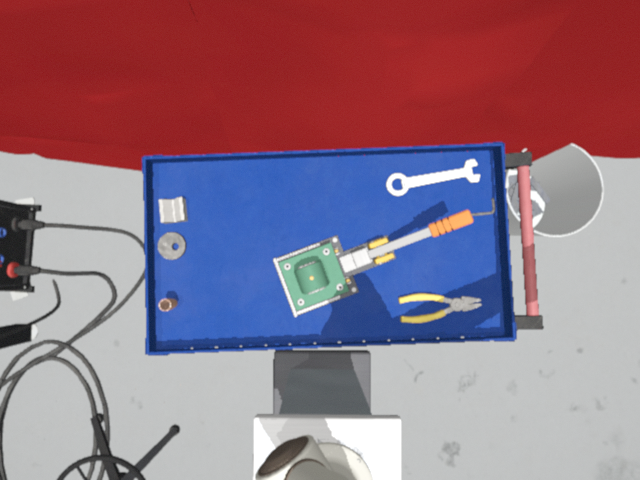

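View pics/scene0.png

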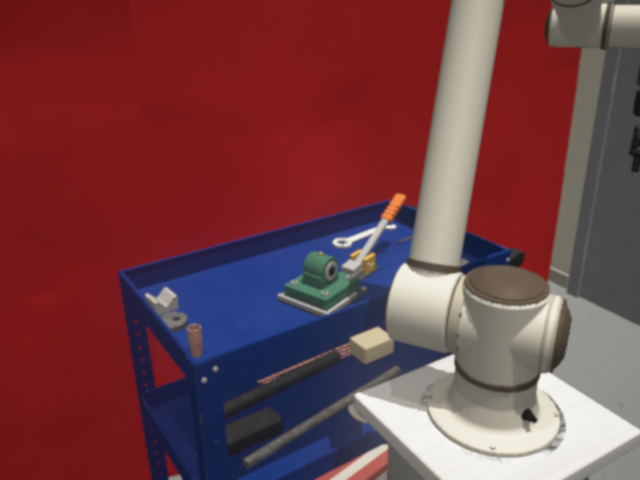

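The top view shows the base at about (312,277), the yellow cheeks near (380,250), the grip from (430,230) to (472,216), and the hex key just beyond the grip end at (487,210). The scene view agrees. Next I zoom in.

```bash
cat > h.py <<'E'
import numpy as np,cv2
from bench import arm
from scipy.spatial.transform import Rotation as R
def ray(n,uv):
    c=arm.calibration(n);K=c["K"];d=np.array([(uv[0]-K[0,2])/K[0,0],-(uv[1]-K[1,2])/K[1,1],-1])
    return c["eye"],R.from_quat(c["attitude"]).apply(d)
def atz(n,uv,z):
    e,d=ray(n,uv);return e+d*(z-e[2])/d[2]
def proj(n,P):
    c=arm.calibration(n);p=R.from_quat(c["attitude"]).inv().apply(np.atleast_2d(P)-c["eye"]);K=c["K"]
    return np.c_[K[0,2]+K[0,0]*p[:,0]/-p[:,2],K[1,2]+K[1,1]*-p[:,1]/-p[:,2]]
def crop(n,x0,x1,y0,y1,s,f):
    im=arm.get_image(n);cv2.imwrite(f,cv2.resize(cv2.cvtColor(im[y0:y1,x0:x1],cv2.COLOR_RGB2BGR),None,fx=s,fy=s,interpolation=cv2.INTER_CUBIC));return im
E
python3 - <<'E'
from h import *
im=crop("top",265,500,190,330,3.4,"pics/c1.png")
sc=arm.get_image("scene")
for n,i in(("top",im),("scene",sc)):
    hsv=cv2.cvtColor(i,cv2.COLOR_RGB2HSV)
    for nm,lo,hi in(("orange",(5,150,150),(14,255,255)),("yellow",(18,120,90),(32,255,255)),("green",(60,80,30),(90,255,255))):
        m=cv2.inRange(hsv,lo,hi);k,l,st,ce=cv2.connectedComponentsWithStats(m)
        for j in range(1,k):
            if st[j,4]>25:
                pts=np.argwhere(l==j)[:,::-1].astype(np.float32)
                print(n,nm,st[j,4],ce[j].round(1),cv2.minAreaRect(pts))
E
```

```text
top orange 149 [444.5 223.7] ((449.7558288574219, 222.98687744140625), (11.782245635986328, 40.853214263916016), 68.62937927246094)
top yellow 96 [377.9 242.5] ((377.45562744140625, 242.3934783935547), (5.846154689788818, 20.23077392578125), 67.38013458251953)
top yellow 89 [383.6 257.7] ((383.1849670410156, 257.9931640625), (6.203181266784668, 19.311790466308594), 69.44395446777344)
top yellow 34 [412.3 295.5] ((413.21270751953125, 295.6112060546875), (2.8364782333374023, 29.61418342590332), 78.31063079833984)
top yellow 229 [422.3 317.3] ((422.2311706542969, 317.50286865234375), (7.450803279876709, 42.72807312011719), 81.25383758544922)
top green 514 [310.7 272.5] ((310.26641845703125, 273.357666015625), (33.319950103759766, 31.52579689025879), 70.01689147949219)
top green 48 [341.2 290.1] ((339.2069091796875, 289.5172424316406), (6.685032367706299, 15.598407745361328), 68.19859313964844)
scene orange 309 [393.8 205.4] ((393.3460998535156, 205.73074340820312), (11.371355056762695, 31.340560913085938), 33.6900634765625)
scene yellow 38 [354.6 254.4] ((355.2500305175781, 253.75003051757812), (4.242640495300293, 10.60660171508789), 45.0)
scene yellow 145 [368.6 262.4] ((368.3196716308594, 261.9836120605469), (10.230539321899414, 18.74089813232422), 5.19442892074585)
scene green 1330 [317.8 281.4] ((318.58978271484375, 282.65435791015625), (50.30143356323242, 55.878273010253906), 37.1847038269043)
```

View pics/c1.png

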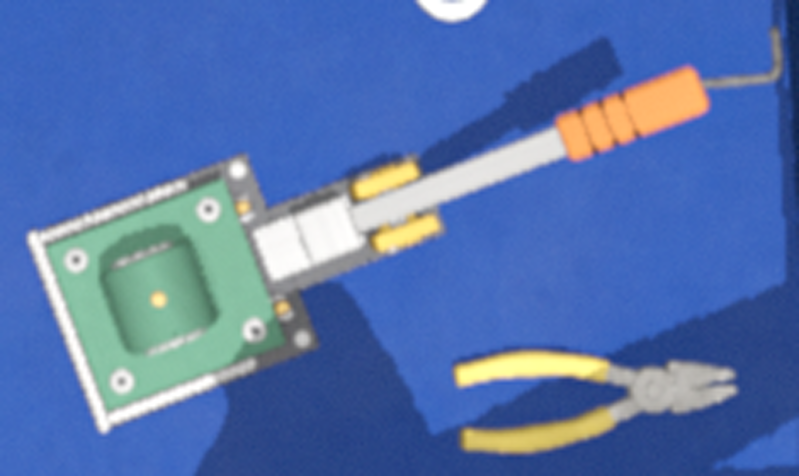

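The crop shows bed corners at about (33,237), (105,430), (315,345) and (243,157) in crop pixels (×3.4, offset 265,190). The grip end is at about (701,87), the cheeks at (387,179) and (406,233), and the toe's front edge is just short of the base.

```bash
cat >> h.py <<'E'
def fx(P,f):
    t,a=np.array(f[:2]),f[2];P=np.atleast_2d(P).astype(float)
    c,s=np.cos(a),np.sin(a);return np.c_[t[0]+c*P[:,0]-s*P[:,1],t[1]+s*P[:,0]+c*P[:,1],P[:,2]]
E
python3 - <<'E'
from h import *
from scipy.optimize import least_squares
C=lambda u,v:np.array([265+u/3.4,190+v/3.4])
# fixture pts -> px ; left = +y fixture. world: fixture +x ~ +y world ; left(+y fix)= -x world (image bottom)
pts=np.array([[225,-67,14],[225,67,14],[73,67,6],[73,-67,6],[0,-16,42],[0,16,42]],float)
px=np.array([C(33,237),C(105,430),C(315,345),C(243,157),C(387,176),C(406,229)])
r=least_squares(lambda f:(proj("top",fx(pts,f))-px).ravel(),[470,-110,1.57])
f=r.x;print(f,np.degrees(f[2]),r.fun.reshape(-1,2).round(1))
np.save("f.npy",f)
print("scene cheeks",proj("scene",fx([[0,-16,38],[0,16,38]],f)))
g=atz("top",C(701,87),138);print("grip end",g)
c,s=np.cos(f[2]),np.sin(f[2]);d=g[:2]-f[:2];print("fixture",d@[c,s],d@[-s,c])
for u,v in((252,235),(285,283)):
    p=atz("top",C(u,v),12);d=p[:2]-f[:2];print("toe fix",d@[c,s],d@[-s,c])
for x in(-154,-126):print(fx([[x,0,93]],f))
print("wall",atz("top",(500,215),0),"toolaxes",R.from_quat(arm.read_state()["ee_rot"]).as_matrix().round(3))
E
```

```text
[ 514.38706557 -111.4512171     1.95501347] 112.01402070381712 [[-2.3 -0.1]
 [-1.1  1. ]
 [ 2.2 -0.1]
 [ 0.8 -1.8]
 [ 0.2  1.1]
 [ 0.2 -0.4]]
scene cheeks [[356.1559068  251.45518064]
 [367.8184068  254.85868304]]
grip end [ 577.72078284 -268.76627856  138.        ]
fixture -169.58515685583802 0.25075791602022024
toe fix 89.52110991410828 -15.037906561793944
toe fix 81.19450509046227 21.19822959302278
[[ 572.1114201 -254.2234094   93.       ]]
[[ 561.61608291 -228.26482898   93.        ]]
wall [ 596.2962288  -379.65925722    0.        ] toolaxes [[-0.001 -0.302  0.953]
 [ 0.001  0.953  0.302]
 [-1.     0.001 -0.   ]]
```

{"name": "drive_tool", "arguments": {"motion": [[0,0,0,-4.4],[0,6,20,0],[0,8,32,0],[0,8,32,0],[0,8,32,0],[0,8,32,0],[0,8,32,0],[0,8,32,0],[0,8,32,0],[0,8,32,0]], "grip": 0}}

```text
clock: 1.03
position: [419.6, -426.3, 210.8]
ee_rot: [-0.135, 0.694, 0.135, 0.694]
contact_force: [0.7, 0.3, 0.7]
gripper_width: -0.3
```

{"name": "drive_tool", "arguments": {"motion": [[0,8,32,0],[0,8,32,0],[0,8,32,0],[0,8,32,0],[0,5,20,0],[0,0,0,0],[0,0,0,0]]}}

```text
clock: 1.62
position: [542.5, -336.9, 210.2]
ee_rot: [-0.135, 0.694, 0.136, 0.694]
contact_force: [-0.5, -0.5, -0.4]
gripper_width: -0.2
```

```bash
cat >> h.py <<'E'
def st():
    s=arm.read_state();f=np.load("f.npy");p=s["position"];M=R.from_quat(s["ee_rot"]).as_matrix()
    c,t=np.cos(f[2]),np.sin(f[2]);d=p[:2]-f[:2]
    print("clk",round(s["clock"],2),"fixture xyz",(d@[c,t]).round(1),(d@[-t,c]).round(1),p[2].round(1),"yaw tooly",np.degrees(np.arctan2(M[1,1],M[0,1])).round(2),"tilt",M[:,0].round(3),"F fix",np.array([s["contact_force"][:2]@[c,t],s["contact_force"][:2]@[-t,c],s["contact_force"][2]]).round(1),s["gripper_width"].round(1))
E
python3 -c "
from h import *
st()"
```

```text
Traceback (most recent call last):
  File "h.py", line 20, in st
    print("clk",round(s["clock"],2),"fixture xyz",(d@[c,t]).round(1),(d@[-t,c]).round(1),p[2].round(1),"yaw tooly",np.degrees(np.arctan2(M[1,1],M[0,1])).round(2),"tilt",M[:,0].round(3),"F fix",np.array([s["contact_force"][:2]@[c,t],s["contact_force"][:2]@[-t,c],s["contact_force"][2]]).round(1),s["gripper_width"].round(1))
                                                                                                                                                                                                                                                                                                       ^^^^^^^^^^^^^^^^^^^^^^^^
AttributeError: 'float' object has no attribute 'round'
```

{"name": "drive_tool", "arguments": {"motion": [[0,7,29,0],[0,7.6,29.4,0],[0,0,0,0],[30,0,0,0],[34,0,0,0],[34,0,0,0],[0,0,0,0],[0,0,0,0]]}}

```text
clock: 2.28
position: [588.7, -303.3, 111.6]
ee_rot: [-0.134, 0.696, 0.135, 0.693]
contact_force: [0.2, -0.5, 0.6]
gripper_width: -0.2
```

```bash
sed -i 's/s\["gripper_width"\].round(1)/round(float(s["gripper_width"]),1)/' h.py
python3 - <<'E'
from h import *
st()
a=crop("top",340,520,180,290,2.2,"pics/t2.png");b=crop("scene",270,450,160,310,2.2,"pics/s2.png")
A=cv2.imread("pics/t2.png");B=cv2.imread("pics/s2.png");B=B[:A.shape[0]] if B.shape[0]>A.shape[0] else B
h=min(A.shape[0],330);o=np.hstack([A[:h],cv2.imread("pics/s2.png")[:h] if h<=cv2.imread("pics/s2.png").shape[0] else B])
cv2.imwrite("pics/j2.png",o);print(o.shape)
E
```

```text
clk 2.28 fixture xyz -205.7 3.0 111.6 yaw tooly 111.92 tilt [-0.005  0.001 -1.   ] F fix [-0.6  0.   0.6] -0.2
(242, 792, 3)
```

View pics/j2.png

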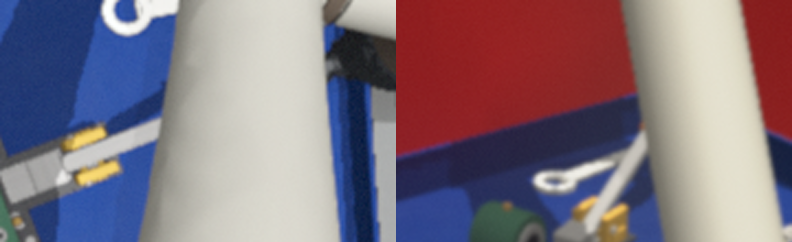

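Both pictures show only the shaft and cheeks, because the arm hides the grip. I will approach by force, correcting 3 mm sideways first.

{"name": "drive_tool", "arguments": {"motion": [[0,3,3,0],[0,3,0,0],[0,3,0,0],[0,3,0,0],[0,2,0,0],[0,0,0,0]]}}

```text
clock: 2.88
position: [588.1, -287.8, 113.4]
ee_rot: [-0.135, 0.694, 0.135, 0.694]
contact_force: [0.1, -1.0, 0.0]
gripper_width: -0.1
```

```bash
python3 -c "
from h import *
st()"
```

```text
clk 2.88 fixture xyz -191.1 -2.2 113.4 yaw tooly 112.01 tilt [ 0. -0. -1.] F fix [-0.9  0.3  0. ] -0.1
```

{"name": "drive_tool", "arguments": {"motion": [[0,1,-2,0],[0,1,0,0],[0,1,0,0],[0,1,0,0],[0,0,0,0]]}}

```text
clock: 3.3
position: [584.7, -285.3, 112.9]
ee_rot: [-0.135, 0.694, 0.135, 0.694]
contact_force: [0.3, 0.1, 0.7]
gripper_width: -0.0
```

```bash
python3 -c "
from h import *
st()"
```

```text
clk 3.3 fixture xyz -187.6 -0.0 112.9 yaw tooly 111.98 tilt [-0.  0. -1.] F fix [-0.  -0.4  0.7] -0.0
```

{"name": "drive_tool", "arguments": {"motion": [[0,1,0,0],[0,1,0,0],[0,1,0,0],[0,1,0,0],[0,0,0,0]]}}

```text
clock: 3.72
position: [583.2, -281.5, 112.9]
ee_rot: [-0.135, 0.694, 0.135, 0.694]
contact_force: [0.6, 0.4, -0.2]
gripper_width: 0.1
```

```bash
python3 -c "
from h import *
st()"
```

```text
clk 3.72 fixture xyz -183.5 -0.1 112.9 yaw tooly 111.99 tilt [-0.  0. -1.] F fix [ 0.1 -0.7 -0.2] 0.1
```

{"name": "drive_tool", "arguments": {"motion": [[0,1,0,0],[0,1,0,0],[0,1,0,0],[0,1,0,0],[0,0,0,0]]}}

```text
clock: 4.13
position: [581.7, -277.8, 112.9]
ee_rot: [-0.135, 0.694, 0.135, 0.694]
contact_force: [-0.3, 0.5, 0.1]
gripper_width: 0.3
```

```bash
python3 -c "
from h import *
st()"
```

```text
clk 4.13 fixture xyz -179.5 -0.1 112.9 yaw tooly 111.99 tilt [-0.  0. -1.] F fix [0.6 0.1 0.1] 0.3
```

```bash
python3 -c "
from h import *
st()
a=cv2.imread('pics/top0.png').astype(int);b=cv2.cvtColor(arm.get_image('top'),cv2.COLOR_RGB2BGR)
cv2.imwrite('pics/top3.png',b)
d=abs(a-b).sum(2)
print('foot/cheek diff',d[235:275,335:370].max(),d[235:275,335:370].mean(), 'ref',d[255:300,285:325].mean())
A=a[200:290,320:480].astype(np.uint8)
cv2.imwrite('pics/j3.png',cv2.resize(np.hstack([A,b[200:290,320:480]]),None,fx=2.5,fy=2.5,interpolation=2))
"
```

```text
clk 4.13 fixture xyz -179.5 -0.1 112.9 yaw tooly 111.99 tilt [-0.  0. -1.] F fix [0.6 0.1 0.1] 0.3
foot/cheek diff 258 152.31857142857143 ref 167.23611111111111
```

View pics/j3.png

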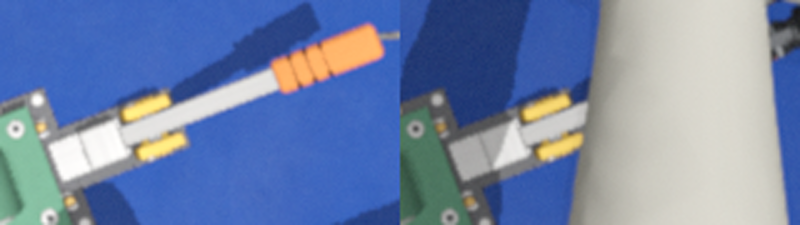

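The toe and shoulder line sits at the same place in both halves (x≈88), so the bar has not moved and I continue.

{"name": "drive_tool", "arguments": {"motion": [[0,1,0,0],[0,1,0,0],[0,1,0,0],[0,1,0,0],[0,0,0,0]]}}

```text
clock: 4.6
position: [580.9, -274.7, 113.5]
ee_rot: [-0.135, 0.694, 0.134, 0.695]
contact_force: [1.8, -2.6, 1.2]
gripper_width: -0.2
```

```bash
python3 -c "
from h import *
st()"
```

```text
clk 4.6 fixture xyz -176.3 -0.4 113.5 yaw tooly 111.99 tilt [ 0.002 -0.001 -1.   ] F fix [-3.1 -0.7  1.2] -0.2
```

{"name": "drive_tool", "arguments": {"motion": [[2,0.8,0,0],[2,0.8,0,0],[2,0.8,0,0],[2,0.8,0,0],[2,0.8,0,0],[2,0.8,0,0],[0,0,0,0]]}}

```text
clock: 5.18
position: [578.0, -269.5, 100.2]
ee_rot: [-0.134, 0.695, 0.135, 0.694]
contact_force: [0.6, -2.2, 0.1]
gripper_width: -0.1
```

```bash
cat >> h.py <<'E'
def look(tag):
    st();b=cv2.cvtColor(arm.get_image('top'),cv2.COLOR_RGB2BGR)[200:290,320:480]
    s=cv2.cvtColor(arm.get_image('scene'),cv2.COLOR_RGB2BGR)[225:315,270:430]
    cv2.imwrite(f'pics/{tag}.png',cv2.resize(np.hstack([b,s]),None,fx=2.5,fy=2.5,interpolation=2))
E
python3 -c "
from h import *
look('j4')"
```

```text
clk 5.18 fixture xyz -170.3 0.2 100.2 yaw tooly 111.98 tilt [-0.001  0.001 -1.   ] F fix [-2.3  0.3  0.1] -0.1
```

View pics/j4.png

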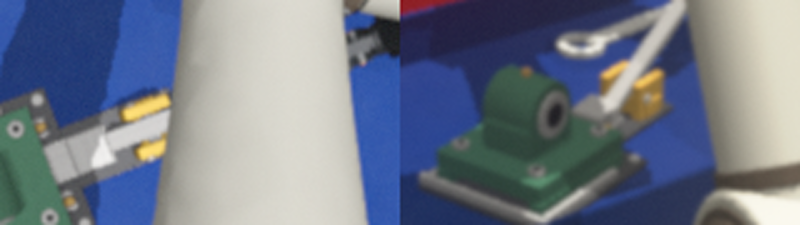

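The shoulder line moved from 88 to about 71 (≈14 mm of slide), and the toe is reaching the base's edge.

{"name": "drive_tool", "arguments": {"motion": [[2.2,0.8,0,0],[2.2,0.8,0,0],[2.2,0.8,0,0],[2.2,0.8,0,0],[2.2,0.8,0,0],[2.2,0.8,0,0],[2.2,0.8,0,0],[0,0,0,0]]}}

```text
clock: 5.95
position: [575.9, -264.3, 84.8]
ee_rot: [-0.134, 0.695, 0.135, 0.694]
contact_force: [1.3, -0.1, 0.5]
gripper_width: -0.1
```

```bash
python3 -c "
from h import *
st()"
```

```text
clk 5.95 fixture xyz -164.8 0.2 84.8 yaw tooly 111.97 tilt [-0.001  0.001 -1.   ] F fix [-0.6 -1.1  0.5] -0.1
```

{"name": "drive_tool", "arguments": {"motion": [[2.2,0.8,0,0],[2.2,0.8,0,0],[2.2,0.8,0,0],[2,0.8,0,0],[1,0.5,0,0],[0,0,0,0]]}}

```text
clock: 6.45
position: [574.7, -261.0, 75.6]
ee_rot: [-0.135, 0.694, 0.135, 0.694]
contact_force: [0.4, -0.8, 1.7]
gripper_width: 0.1
```

```bash
python3 -c "
from h import *
look('j5')"
```

```text
clk 6.45 fixture xyz -161.3 0.1 75.6 yaw tooly 111.98 tilt [-0.001  0.    -1.   ] F fix [-0.9 -0.   1.7] 0.1
```

View pics/j5.png

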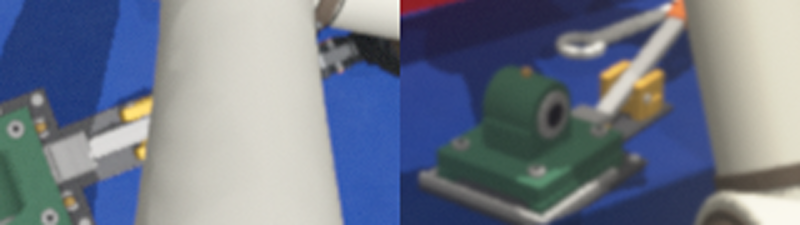

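The shoulder is now within a few pixels of the base edge (about 52 against 47), so I keep going until the force rises.

{"name": "drive_tool", "arguments": {"motion": [[1,0.5,0,0],[1,0.5,0,0],[1,0.5,0,0],[0,0,0,0]]}}

```text
clock: 6.88
position: [574.4, -259.8, 72.8]
ee_rot: [-0.135, 0.694, 0.135, 0.694]
contact_force: [0.2, -0.3, 1.8]
gripper_width: -0.0
```

```bash
python3 -c "
from h import *
st()"
```

```text
clk 6.88 fixture xyz -160.0 -0.1 72.8 yaw tooly 111.98 tilt [-0.  0. -1.] F fix [-0.4 -0.1  1.8] -0.0
```

{"name": "drive_tool", "arguments": {"motion": [[1,0.5,0,0],[1,0.5,0,0],[1,0.5,0,0],[0,0,0,0]]}}

```text
clock: 7.22
position: [573.8, -258.4, 69.7]
ee_rot: [-0.135, 0.694, 0.135, 0.694]
contact_force: [0.3, -1.3, 1.5]
gripper_width: -0.1
```

```bash
python3 -c "
from h import *
st()"
```

```text
clk 7.22 fixture xyz -158.5 -0.0 69.7 yaw tooly 111.98 tilt [-0.  0. -1.] F fix [-1.4  0.2  1.5] -0.1
```

{"name": "drive_tool", "arguments": {"motion": [[0.5,0.5,0,0],[0.5,0.5,0,0],[0,0,0,0]]}}

```text
clock: 7.47
position: [574.2, -258.1, 69.5]
ee_rot: [-0.135, 0.694, 0.134, 0.695]
contact_force: [1.0, -3.8, 2.5]
gripper_width: 0.0
```

```bash
python3 -c "
from h import *
st()"
```

```text
clk 7.47 fixture xyz -158.4 -0.5 69.5 yaw tooly 112.0 tilt [ 0.002 -0.001 -1.   ] F fix [-3.9  0.5  2.5] 0.0
```

{"name": "drive_tool", "arguments": {"motion": [[0.5,0.5,0,0],[0,0,0,0],[0,0,0,0]]}}

```text
clock: 7.72
position: [574.4, -258.0, 69.3]
ee_rot: [-0.136, 0.693, 0.134, 0.695]
contact_force: [2.1, -5.0, 3.0]
gripper_width: 0.1
```

```bash
python3 -c "
from h import *
st()"
```

```text
clk 7.72 fixture xyz -158.3 -0.7 69.3 yaw tooly 112.0 tilt [ 0.002 -0.002 -1.   ] F fix [-5.4 -0.1  3. ] 0.1
```

The bar is home: the tool has stopped and the push force is rising to 5 N. I back off, rise, and go over the grip top.

{"name": "drive_tool", "arguments": {"motion": [[0,-4,0,0],[0,-8,0,0],[-20,0,0,0],[-26,0,0,0],[0,0,0,0],[0,0,0,0]]}}

```text
clock: 8.22
position: [578.2, -268.2, 115.1]
ee_rot: [-0.134, 0.694, 0.135, 0.695]
contact_force: [0.2, -0.1, -0.4]
gripper_width: 0.5
```

{"name": "drive_tool", "arguments": {"motion": [[0,16,0,0],[0,18,0,0],[0,10,0,0],[6,0,0,0],[6,0,0,0],[0,0,0,0],[0,0,0,0]]}}

```text
clock: 8.8
position: [561.0, -227.7, 101.2]
ee_rot: [-0.134, 0.695, 0.135, 0.693]
contact_force: [-0.2, 0.2, 0.2]
gripper_width: -0.0
```

```bash
python3 -c "
from h import *
look('j6')"
```

```text
clk 8.8 fixture xyz -125.3 0.4 101.2 yaw tooly 111.95 tilt [-0.002  0.    -1.   ] F fix [0.2 0.1 0.2] -0.0
```

View pics/j6.png

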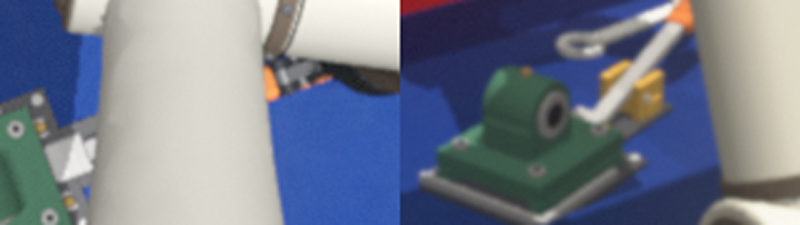

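The shoulder is now at the base's edge and the tool is over the grip. Next I press down, following the grip's arc.

{"name": "drive_tool", "arguments": {"motion": [[4,0,0,0],[4,0,0,0],[3,0,0,0],[2,0,0,0],[2,-0.5,0,0],[2,-0.5,0,0],[0,0,0,0]]}}

```text
clock: 9.48
position: [561.5, -228.3, 84.9]
ee_rot: [-0.135, 0.694, 0.135, 0.694]
contact_force: [-0.1, -0.0, 0.3]
gripper_width: 0.3
```

```bash
python3 -c "
from h import *
st()"
```

```text
clk 9.48 fixture xyz -126.0 0.1 84.9 yaw tooly 111.97 tilt [-0.001  0.    -1.   ] F fix [0.  0.1 0.3] 0.3
```

{"name": "drive_tool", "arguments": {"motion": [[2,0,0,0],[2,0,0,0],[2,-0.5,0,0],[2,-0.6,0,0],[0,0,0,0]]}}

```text
clock: 9.9
position: [561.9, -229.3, 76.9]
ee_rot: [-0.135, 0.694, 0.135, 0.694]
contact_force: [0.1, -0.5, -0.1]
gripper_width: 0.1
```

```bash
python3 -c "
from h import *
st()"
```

```text
clk 9.9 fixture xyz -127.1 0.2 76.9 yaw tooly 111.97 tilt [-0.001  0.    -1.   ] F fix [-0.5  0.1 -0.1] 0.1
```

```bash
python3 - <<'E'
from h import *
f=np.load("f.npy")
print(proj("top",fx([[-154,0,93],[-75,0,62],[-125,0,90],[-160,0,75]],f)).round(1),proj("scene",fx([[-154,0,93],[-75,0,62]],f)).round(1))
b=cv2.cvtColor(arm.get_image('top'),cv2.COLOR_RGB2BGR)[190:290,370:490]
s=cv2.cvtColor(arm.get_image('scene'),cv2.COLOR_RGB2BGR)[190:290,340:460]
cv2.imwrite('pics/j7.png',cv2.resize(np.hstack([b,s]),None,fx=3.3,fy=3.3,interpolation=2))
E
```

```text
[[456.4 220.9]
 [416.7 236.3]
 [442.7 226.3]
 [456.4 220.8]] [[396.8 210.9]
 [379.4 233. ]]
```

View pics/j7.png

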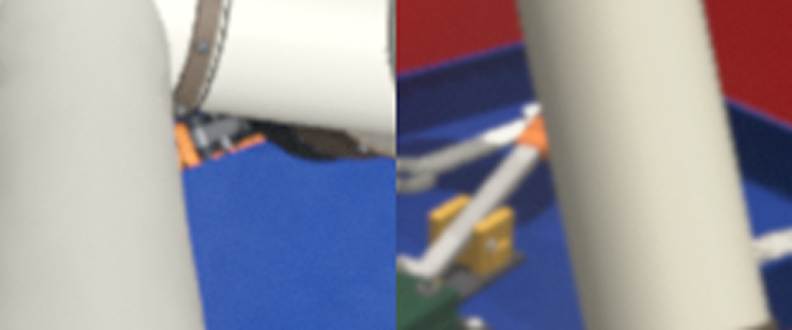

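The grip is under the gripper where expected. The toe's free play (up to 8 mm under the plate) explains the low force, so I go on.

{"name": "drive_tool", "arguments": {"motion": [[2,-0.6,0,0],[2,-0.6,0,0],[2,-0.6,0,0],[0,0,0,0]]}}

```text
clock: 10.33
position: [562.9, -231.2, 71.2]
ee_rot: [-0.135, 0.694, 0.135, 0.694]
contact_force: [0.5, -0.2, 1.5]
gripper_width: 0.1
```

```bash
python3 -c "
from h import *
st()"
```

```text
clk 10.33 fixture xyz -129.2 -0.1 71.2 yaw tooly 111.98 tilt [-0. -0. -1.] F fix [-0.3 -0.4  1.5] 0.1
```

{"name": "drive_tool", "arguments": {"motion": [[2,-0.6,0,0],[2,-0.6,0,0],[2,-0.6,0,0],[0,0,0,0]]}}

```text
clock: 10.67
position: [564.3, -233.1, 65.8]
ee_rot: [-0.135, 0.694, 0.135, 0.695]
contact_force: [0.3, -0.6, 4.3]
gripper_width: -0.1
```

```bash
python3 -c "
from h import *
st()"
```

```text
clk 10.67 fixture xyz -131.4 -0.7 65.8 yaw tooly 112.0 tilt [ 0.002 -0.001 -1.   ] F fix [-0.6 -0.   4.3] -0.1
```

{"name": "drive_tool", "arguments": {"motion": [[2,-0.5,0,0],[2,-0.5,0,0],[2,-0.5,0,0],[2,-0.4,0,0],[2,-0.4,0,0],[0,0,0,0]]}}

```text
clock: 11.17
position: [566.0, -235.6, 57.4]
ee_rot: [-0.136, 0.693, 0.134, 0.695]
contact_force: [-0.4, -0.5, 9.7]
gripper_width: -0.3
```

```bash
python3 -c "
from h import *
st()"
```

```text
clk 11.17 fixture xyz -134.5 -1.3 57.4 yaw tooly 112.04 tilt [ 0.004 -0.002 -1.   ] F fix [-0.3  0.6  9.7] -0.3
```

{"name": "drive_tool", "arguments": {"motion": [[2,-0.4,-0.5,0],[2,-0.4,-0.5,0],[2,-0.3,0,0],[2,-0.3,0,0],[2,-0.2,0,0],[0,0,0,0],[0,0,0,0]]}}

```text
clock: 11.75
position: [567.0, -238.3, 48.1]
ee_rot: [-0.137, 0.692, 0.134, 0.696]
contact_force: [0.3, -2.1, 10.5]
gripper_width: -0.2
```

```bash
python3 - <<'E'
from h import *
st()
b=cv2.cvtColor(arm.get_image('top'),cv2.COLOR_RGB2BGR)[220:320,270:390]
s=cv2.cvtColor(arm.get_image('scene'),cv2.COLOR_RGB2BGR)[230:330,265:385]
cv2.imwrite('pics/j8.png',cv2.resize(np.hstack([b,s]),None,fx=3.3,fy=3.3,interpolation=2))
E
```

```text
clk 11.75 fixture xyz -137.3 -1.2 48.1 yaw tooly 112.06 tilt [ 0.007 -0.003 -1.   ] F fix [-2.   0.5 10.5] -0.2
```

View pics/j8.png

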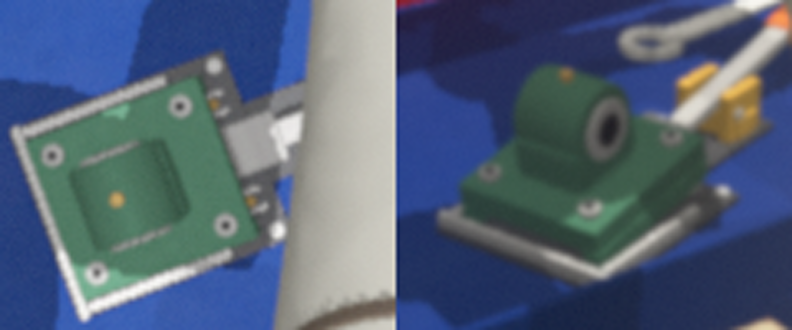

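The base is clearly tipped up at its front. The brass spots at (215,100) and (252,203) are the prop hinges. I press a little further for margin, then ease up.

{"name": "drive_tool", "arguments": {"motion": [[2,-0.2,0,0],[2,-0.2,0,0],[2,-0.1,0,0],[1,0,0,0],[0,0,0,0],[0,0,0,0],[0,0,0,0]]}}

```text
clock: 12.43
position: [568.1, -239.5, 41.8]
ee_rot: [-0.138, 0.691, 0.133, 0.697]
contact_force: [2.4, -4.9, 10.9]
gripper_width: -0.2
```

```bash
python3 -c "
from h import *
st()
cv2.imwrite('pics/topP.png',cv2.cvtColor(arm.get_image('top'),cv2.COLOR_RGB2BGR));cv2.imwrite('pics/scP.png',cv2.cvtColor(arm.get_image('scene'),cv2.COLOR_RGB2BGR))"
```

```text
clk 12.43 fixture xyz -138.8 -1.8 41.8 yaw tooly 112.08 tilt [ 0.009 -0.004 -1.   ] F fix [-5.4 -0.4 10.9] -0.2
```

{"name": "drive_tool", "arguments": {"motion": [[-2,0,0,0],[-2,0.1,0,0],[-2,0.2,0,0],[-2,0.2,0,0],[-2,0.3,0,0],[0,0,0,0]]}}

```text
clock: 13.03
position: [566.4, -237.4, 50.9]
ee_rot: [-0.136, 0.692, 0.134, 0.696]
contact_force: [0.3, -2.1, 8.5]
gripper_width: -0.1
```

{"name": "drive_tool", "arguments": {"motion": [[-2,0.3,0,0],[-2,0.3,0,0],[-2,0.3,0,0],[-2,0.4,0,0],[0,0,0,0]]}}

```text
clock: 13.45
position: [563.0, -234.8, 56.3]
ee_rot: [-0.135, 0.694, 0.135, 0.694]
contact_force: [-0.2, -0.4, 1.2]
gripper_width: 0.2
```

{"name": "drive_tool", "arguments": {"motion": [[-2,0.5,0,0],[-2,0.5,0,0],[-2,0.5,0,0],[-2,0.5,0,0],[-2,0.5,0,0],[0,0,0,0]]}}

```text
clock: 13.95
position: [562.6, -232.7, 66.9]
ee_rot: [-0.135, 0.694, 0.135, 0.694]
contact_force: [-0.6, 1.2, 0.3]
gripper_width: -0.0
```

At 56 mm the force has fallen to about 1 N, against 9.7 N on the way down, so the props carry the base. I continue up and clear.

{"name": "drive_tool", "arguments": {"motion": [[-2,0.5,0,0],[-2,0.5,0,0],[-3,0.5,0,0],[-3,0,0,0],[-4,0,0,0],[-4,0,0,0],[-10,0,0,0],[-20,0,0,0],[-30,0,0,0],[-30,0,0,0]]}}

```text
clock: 14.78
position: [561.4, -231.5, 175.6]
ee_rot: [-0.135, 0.695, 0.135, 0.694]
contact_force: [0.9, 0.2, 0.1]
gripper_width: 0.1
```

{"name": "drive_tool", "arguments": {"motion": [[-20,0,0,0],[0,-8,-30,0],[0,-8,-30,0],[0,-8,-30,0],[0,-8,-30,0],[0,-8,-30,0],[0,-8,-30,0],[0,-8,-30,0],[0,-8,-30,0],[0,0,0,0]]}}

```text
clock: 15.62
position: [359.7, -382.5, 195.4]
ee_rot: [-0.133, 0.695, 0.133, 0.694]
contact_force: [0.4, 0.6, -1.2]
gripper_width: 0.5
```

{"name": "drive_tool", "arguments": {"motion": [[0,-8,-30,0],[0,-8,-30,0],[0,-8,-30,0],[0,-8,-30,0],[0,0,0,0],[0,0,0,0],[0,0,0,0]]}}

```text
clock: 16.2
position: [264.3, -455.2, 194.9]
ee_rot: [-0.135, 0.694, 0.134, 0.694]
contact_force: [0.5, 0.3, 0.7]
gripper_width: 0.2
```

```bash
python3 - <<'E'
from h import *
st()
b=cv2.cvtColor(arm.get_image('top'),cv2.COLOR_RGB2BGR)[190:325,270:480]
s=cv2.cvtColor(arm.get_image('scene'),cv2.COLOR_RGB2BGR)[195:330,265:420]
cv2.imwrite('pics/j9.png',cv2.resize(np.hstack([b,s]),None,fx=2.19,fy=2.19,interpolation=2))
E
```

```text
clk 16.2 fixture xyz -225.0 360.7 194.9 yaw tooly 111.96 tilt [ 0.001 -0.001 -1.   ] F fix [ 0.1 -0.6  0.7] 0.2
```

View pics/j9.png

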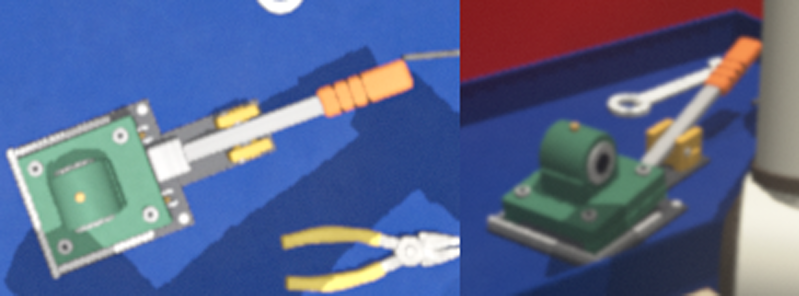

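The base stays tipped with the bar lying over the fulcrum; the pedestal dot has moved about 5 px backwards along the axis and not sideways. I use the last view on the props, before and after.

```bash
python3 - <<'E'
from h import *
from scipy.optimize import least_squares
f=np.load("f.npy")
n=cv2.cvtColor(arm.get_image('top'),cv2.COLOR_RGB2BGR);o=cv2.imread('pics/top0.png')
cr=[cv2.resize(i[232:302,322:367],None,fx=8,fy=8,interpolation=2) for i in(o,n)]
cv2.imwrite('pics/j10.png',np.hstack(cr))
# fine shifts of bolts & pedestal dot by template matching (px, fixture-axis and lateral)
g=[cv2.resize(cv2.cvtColor(i,cv2.COLOR_BGR2GRAY),None,fx=4,fy=4,interpolation=2) for i in(o,n)]
ax=np.array([-.927,.375])
for nm,(u,v) in dict(dot=(311.5,278),fR=(326.2,251.5),fL=(339.7,287.1),rR=(287.4,266.5),rL=(300.6,302)).items():
    x,y=int(u*4),int(v*4);T=g[0][y-14:y+14,x-14:x+14];S=g[1][y-46:y+46,x-46:x+46]
    m=cv2.matchTemplate(S,T,cv2.TM_CCOEFF_NORMED);_,q,_,l=cv2.minMaxLoc(m);d=(np.array(l)-32)/4
    print(nm,d,"ax",(d@ax).round(2),"lat",(d@[.375,.927]).round(2),round(q,2))
E
```

```text
dot [-5.  2.] ax 5.38 lat -0.02 0.99
fR [-1.5  0.5] ax 1.58 lat -0.1 0.95
fL [2.  3.5] ax -0.54 lat 3.99 0.61
rR [-1.25  0.5 ] ax 1.35 lat -0.01 0.94
rL [-1.25  0.5 ] ax 1.35 lat -0.01 0.93
```

View pics/j10.png

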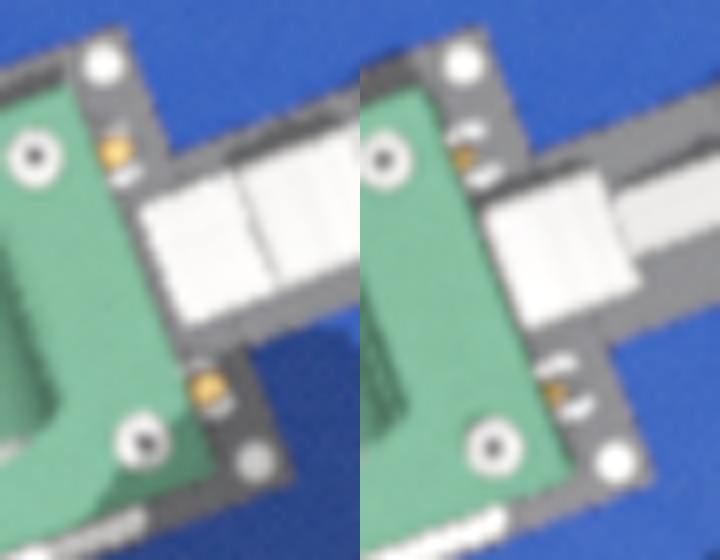

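The left half shows both brass tips leaning out in front of the plate at (116,150) and (208,386). In the right half both have swung in under it alike, leaving only the hinge ends at (462,157) and (553,390). There is no sideways roll (lateral shifts about 0), so I hand in.

```bash
python3 -c "
from bench import arm
print(arm.job_done())"
```

```text
the job is handed in; nothing more can be done
None
```

The job is done and handed in. The front of the base rests on both brass props, and the bar lies over the fulcrum with its shoulder at the base's edge.

I pushed the bar in by the end of its grip until its shoulder met the base, where the push force rose to about 5 N. I then pressed the grip down until the fingertips were about 42 mm above the tray, with about 11 N downward and 12 N in all. Easing up, the force fell to about 1 N at 56 mm, against about 10 N near that height on the way down, so the props were carrying the base. The arm was clear of everything about 16 s into the run.

**Props:** the top view before and after shows both props swung in under the plate, alike on both sides.

**Base:** the pedestal dot moved 5.4 px back along the base's axis and 0.0 px sideways. That fits a base tipped up about as far as the props hold it, with no sideways lean.

**Checks that failed or were not made:**
- The image match on the front-left bolt failed (score 0.61), probably because a shadow moved across it. By eye that bolt sits where it should.
- The lip height and the prop angles were judged from the pictures, not measured.
- I felt no clear force on the grip until about 66 mm, though I expected to touch it near 90 mm. I put this down to the toe's free play under the plate.
- I ran no numerical check on the loose parts. The spanner, pliers and hex key look unmoved where the last pictures show them; the V block, disc and nozzle were not in those pictures, and the arm did not go near them.

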